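# Put the stray sharpening stone back in its tote and hold the tote up level

## Robot

A 6-joint arm with a two-finger parallel gripper is mounted at the origin on the work surface. World frame = base frame: x ahead of the robot, y to its left, z up, the work surface at z = 0. Lengths are in m, angles in rad, forces in N, time in s.
With the tool pointing down it reaches from about 0.3 to 0.875 m from the base axis. Payload 6.4 kg.
Tool frame: the origin (TCP) lies midway between the tips of the shut fingers; the grasp point (between the pads) lies 19 mm behind it; z points along the fingers, y is the line along which they close (so a half turn about z gives the same grasp; the last joint's range is limited). The gripper opens to 85 mm and grips with 20 to 120 N. Pads are 22 mm wide; open, the fingers measure 114 mm over their backs; the gripper's body (76 mm by 85 mm) begins 54 mm behind the grasp point. The pads swing forward as they close: fully open they stand 13 mm farther back than shut.
Start: joints at [-1.307, 0.181, 1.607, -0, 1.354, -0.206], TCP at [0.26, -0.513, 0.231] pointing down, gripper open.
Joint ranges: [-2.99, 2.99], [-0.89, 2.07], [0.3, 2.58], [-1.14, 4.28], [0, 2.63], [-3.12, 3.12]. Speed limits (rad/s): [2.57, 2.57, 3.01, 3.14, 3.14, 3.14].

## Interface

Orientations are given as a unit quaternion [w, x, y, z].
In Python, from bench import get_obs, camera, hand_in gives the robot as it stands.
- The arm moves only by the tool carry_out, never from a script. Its argument "plan" is a list that holds one entry, the list of rows, each a list of 7 numbers: the shift along the world's x, y, z in m, then the turn, a rotation vector about the world's x, y, z in rad, then the opening, from 0 (shut) to 1 (fully open). In form: [[[x, y, z, rx, ry, rz, hand], ...]]. A call has exactly 5 rows; each row is the pose to reach, as a shift and turn from the pose commanded when the call began; what a row does not reach only later rows make up. A row lasts 1/12 s, in which the tool goes at most 41.7 mm and 7.16 degrees, less where a joint would pass 70% of its speed; a pose out of reach is approached as far as the arm can. A call with a gripper value outside its range is refused whole. The fingers move at their own pace and stop on an object; the grip force is fixed at half the most. Time passes only in rows, so rows that repeat a pose let the fingers close, or fill a call up. It gives the time, the measured TCP pose, the force, the opening and the grip force at its end, in the units of the state.
- get_obs(): the state, without advancing time (a new reading comes with each control period).
- camera(name): name is "scene" or "top"; returns a dict with "pixels" (400x640x3 uint8, red, green, blue), "z_map" (400x640 float32, m along the optical axis (not along the pixel's ray), 0 where there is no reading), "camera_matrix" (3x3 intrinsics, pixels), "cam_to_world" (4x4, takes a point from camera to world coordinates). Camera axes: x right, y up, looking along -z (the intrinsics and any distortion apply to the point x, -y, -z); pixel columns grow to the right and rows downward; lengths in m; the calibration is good to about 2 mm. A picture is of the moment at which its call begins.
- hand_in(): hands the job in; it is judged then, once.
The state is a dict: "time_s": time; "q": joint angles; "dq": joint speeds; "joint_efforts": joint torques, N m; "eef_pos": TCP position; "eef_rot": TCP orientation; "wrist_force": force on the tool from outside, world axes, zero at the start; "torque": the same for the moment, N m; "opening": opening from 0.0 (shut) to 1.0 (fully open); "grasp_force": force on a finger pad.
Only numpy, scipy, OpenCV 4.12 (cv2) and the standard library are available. Lean on these libraries where they do the work, as an engineer would, in place of code of your own. Each camera call takes 0.05 s, during which the arm holds its last target. There are 200 camera calls.

## Task

Pack up the sharpening stones: pick up the stone lying on the bench, set it (do not drop it) flat and square, fully down, into the empty recess of the small wooden stone tote, and let go of it. Then take the tote by the middle of its handle rail, lift it straight up about 10 cm clear of the bench without tipping it, and finish while still holding it there, steady and level, with both stones in their recesses. Leave everything else on the bench where it is.

Things in the scene. Friction and masses are not known exactly. Their poses are not given: they have to be found in the camera images.
- tote: Pine carrying tote for two stones, loose on the bench, 0.36-0.45 kg empty. Deck 170 (x) x 214 (y) mm, top 15 mm up, with two equal recesses, long sides along x, either side of a handle rail along x. House-shaped end boards 10 mm thick at both x ends: 180 mm over all, 80 mm high. Origin: centre of its underside; x along the handle, y towards the empty recess, z up.
- handle (a point): Centre of the tote's handle rail, 62.5 mm above its underside. The rail is 18 mm thick (y), 25 mm high (50 to 75 mm above the underside), 170 mm long (x) between the end boards, with 35 mm of air under it. Axes as tote. The loaded tote balances within a few mm of this point; it weighs 0.76 to 0.96 kg with both stones.
- empty_recess (a point): Centre of the floor of the empty recess, 75 mm to the +y side of the rail's middle line, 7 mm above the tote's underside; 103 (x) x 43 (y) mm, 8 mm deep: 1.5 mm play all round the stone, plain vertical walls. Axes as tote. A seated stone stands 17 mm proud of the deck, its near face 46 mm from the rail's side.
- full_recess (a point): Centre of the floor of the other recess, the same size, 75 mm to the -y side of the handle, with the other stone in it.
- stone: The stray sharpening stone, a plain grey flat block 100 (x) x 40 (y) x 25 (z) mm, about 0.2 to 0.25 kg, lying flat on the bench by itself. Either way round fits the recess. Origin: centre of its underside; x along its length, z up.
- other_stone: A second, identical grey stone, 100 x 40 x 25 mm, already seated in the full recess. Origin: centre of its underside, x along its length. It stays there.
- chisel: Bystander: wood chisel with a round wooden handle, about 235 mm long, 28 mm high, lying between stone and tote. Origin near its middle, on the bench.
- jar: Bystander: closed glass jar with a lid, 72 mm across, 95 mm high. Origin: centre of its underside.
- can: Bystander: bare metal can, 52 mm across, 130 mm high. Origin: centre of its underside.
- offcut: Bystander: plywood offcut, 110 x 45 x 19 mm. Not a stone. Origin: centre of its underside.
- mallet: Bystander: wooden mallet lying on its side, about 345 mm long, head 65 x 110 x 70 mm, head to its +x. Origin: on the bench under its handle, 100 mm from the head's centre.
- square: Bystander: try square, wooden stock 120 mm, steel blade 150 mm, 18 mm high, lying flat. Origin under the middle of the stock.
- tape: Bystander: black tape measure, 68 x 36 x 50 mm. Origin: centre of its underside.
Things that resemble listed ones, but are neither listed nor needed, are in the scene too. What is shaped like the stone but purple is not meant. Leave any turquoise look-alike of the other_stone alone.

How it is judged:
On the way, in this order (a step that is already met when the one before it is completed fails the run):
1. the stone is lowered, in the fingers, into or to within about 10 mm of the floor of the empty recess (horizontal distance between stone and empty_recess below 0.012 m and z of stone in the frame of empty_recess below 0.012 m and contact force between the fingers and stone above 1 N), for 0.04 s.
2. the stone is released, flat and square at the bottom of the recess, the tote still standing on the bench (horizontal distance between stone and empty_recess below 0.004 m and z of stone in the frame of empty_recess between -0.003 and 0.0025 m and angle between the x axis of stone and the x axis of tote, either way round below 0.07 rad and angle between the z axis of stone and the z axis of tote, either way round below 0.03 rad and contact force between the fingers and stone below 0.1 N and height (world z) of tote below 0.01 m and angle between tote's own z axis and vertical below 0.03 rad), for 0.2 s.
At the end, for the whole second after the job is handed in: Fingers hold the tote on its handle rail, underside 65-145 mm above the bench, within 180 mm of its start, tilt under 0.09 rad, under 0.02 m/s; both stones in their recesses within 4 mm, 0.07 rad square, flat on the floor (2.5 mm), not touched by fingers; bystanders within 30 mm of their starts (height (world z) of tote between 0.065 and 0.145 m and distance of tote from where it was at the start of the episode below 0.18 m and angle between tote's own z axis and vertical below 0.09 rad and linear speed of tote below 0.02 m/s and angular speed of tote below 0.1 rad/s and contact force between the fingers and tote above 4 N and y of the grasp point in the frame of tote between -0.02 and 0.02 m and z of the grasp point in the frame of tote above 0.045 m and horizontal distance between stone and empty_recess below 0.004 m and z of stone in the frame of empty_recess between -0.003 and 0.0025 m and angle between the x axis of each of stone, other_stone and the x axis of tote, either way round below 0.07 rad and angle between the z axis of each of stone, other_stone and the z axis of tote, either way round below 0.03 rad and horizontal distance between other_stone and full_recess below 0.004 m and z of other_stone in the frame of full_recess between -0.003 and 0.0025 m and contact force between the fingers and stone below 0.1 N and contact force between the fingers and other_stone below 0.1 N and contact force between tote and chisel below 0.2 N and contact force between tote and jar below 0.2 N and contact force between tote and can below 0.2 N and contact force between tote and offcut below 0.2 N and contact force between tote and mallet below 0.2 N and contact force between tote and square below 0.2 N and contact force between tote and tape below 0.2 N and distance of each of chisel, jar, can, offcut, mallet, square, tape from where it was at the start of the episode below 0.03 m); the arm keeps its last pose, push and grip.
It fails at once if the tote is tipped by more than 0.25 rad (angle between tote's own z axis and vertical above 0.25 rad).
It fails at once if another thing on the bench is shoved by more than 30 mm (distance of any of chisel, jar, can, offcut, mallet, square, tape from where it was at the start of the episode above 0.03 m).
It also fails if it takes over 51 s, if anything falls off the work surface, if the arm or the gripper's body presses on something with over 40 N, if the wrist force passes 120 N, or if a joint passes its speed limit or range.

## Working session

There is one attempt and no reset: what is moved stays moved. The work goes in short steps, Python scripts to look and compute and a tool call to move; the robot and the scene stay as the last step left them, time stands still between calls to the robot, and variables do not carry over. Pictures are saved under pics/ and viewed, at most 10 in all, crops included, and the job is handed in when it is done.

Besides the shell and the picture viewer there is one more tool, called after "Emit:" by a JSON object that holds its "name" and its "arguments", one argument or row to a line. carry_out: Moves the arm, as the interface text tells. Its arguments: {"type":"object","properties":{"plan":{"type":"array","items":{"type":"array","items":{"type":"array","items":{"type":"number"}}}}},"required":["plan"]}

```bash
mkdir -p pics; cat > h.py <<'E'
import numpy as np, cv2, pickle
from bench import get_obs, camera, hand_in
def snap(name,tag):
    c=camera(name); pickle.dump(c,open(f'pics/{tag}.pkl','wb')); cv2.imwrite(f'pics/{tag}.png',c['pixels'][...,::-1]); return c
def load(tag): return pickle.load(open(f'pics/{tag}.pkl','rb'))
def world(c):
    z=c['z_map']; K=c['camera_matrix']; v,u=np.mgrid[:z.shape[0],:z.shape[1]]
    p=np.stack([(u-K[0,2])/K[0,0]*z,-(v-K[1,2])/K[1,1]*z,-z,np.ones_like(z)],-1)
    return (p@c['cam_to_world'].T)[...,:3]
E
python3 - <<'E'
from h import *
for n in ('top','scene'):
    c=snap(n,n+'0'); print(c['camera_matrix'].round(1),c['cam_to_world'].round(3), {k for k in c})
o=get_obs(); print(o)
E
```

```text
[[510.7   0.  319.4]
 [  0.  510.7 197.5]
 [  0.    0.    1. ]] [[-0.022  0.997 -0.072  0.435]
 [-1.    -0.021  0.009  0.017]
 [ 0.007  0.072  0.997  1.331]
 [ 0.     0.     0.     1.   ]] {'camera_matrix', 'cam_to_world', 'pixels', 'z_map'}
[[475.8   0.  328.5]
 [  0.  475.8 197.8]
 [  0.    0.    1. ]] [[ 0.782 -0.407  0.473  1.127]
 [ 0.624  0.52  -0.583 -0.691]
 [-0.008  0.751  0.661  0.867]
 [ 0.     0.     0.     1.   ]] {'camera_matrix', 'cam_to_world', 'pixels', 'z_map'}
{'time_s': 0.1, 'q': array([-1.30727953e+00,  1.81428243e-01,  1.60794197e+00, -1.68707586e-05,
        1.35380984e+00, -2.06339190e-01]), 'dq': array([ 0.00107178, -0.00119203, -0.00281473,  0.00093059,  0.00105743,
        0.00011069]), 'joint_efforts': array([ 1.47397623e-04, -4.45880949e+01, -3.52238810e+01, -3.50850778e-04,
        4.15103103e-03,  1.04835027e-05]), 'eef_pos': array([ 0.26018963, -0.51218661,  0.23047949]), 'eef_rot': array([-7.93137676e-04,  9.72530375e-01,  2.32774655e-01, -3.09205333e-05]), 'wrist_force': array([0.41216885, 0.58464425, 0.40381077]), 'torque': array([-0.02993873, -0.07034924,  0.03984092]), 'grasp_force': 0.0, 'opening': 0.9971107292797297}
```

View pics/top0.png

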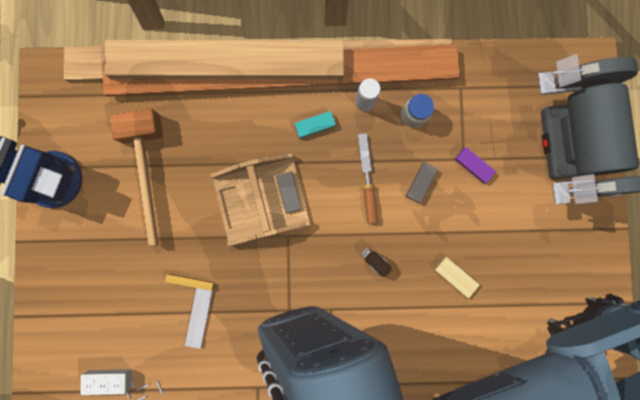

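View pics/scene0.png

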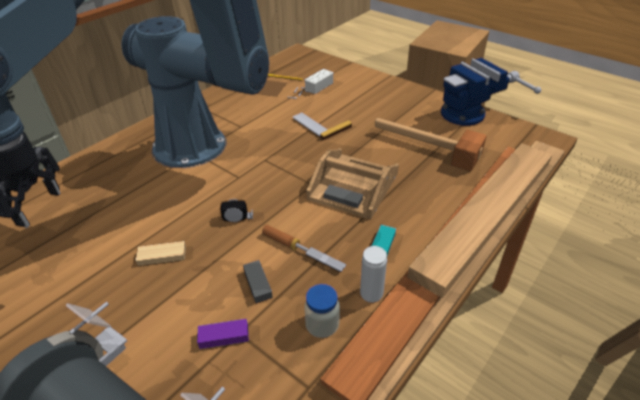

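The grey block at top (422,182) is the stone. The purple one (476,165), the turquoise one (315,124) and the pale offcut (457,277) aren't, by colour. The tote is at (262,200): its full recess is on the right (288,192) and the empty one on the left (238,208). I'll confirm this in one enlarged crop and measure.

```bash
python3 - <<'E'
from h import *
c=load('top0'); im=c['pixels'][130:260,200:460,::-1]
cv2.imwrite('pics/crop1.png',cv2.resize(im,None,fx=3,fy=3,interpolation=cv2.INTER_CUBIC))
W=world(c)
def fit(name,box,z0,z1):
    u0,v0,u1,v1=box; P=W[v0:v1,u0:u1].reshape(-1,3); P=P[(P[:,2]>z0)&(P[:,2]<z1)]
    r=cv2.minAreaRect((P[:,:2]*1000).astype(np.float32)); print(name,len(P),P.mean(0).round(4),'zmed',np.median(P[:,2]).round(4),r)
    return P
print('bench z',np.median(W[250:265,100:130,2]),np.median(W[230:240,400:430,2]))
fit('stone',(400,155,445,210),.019,.032)
fit('other',(272,165,304,218),.026,.040)
fit('rail',(205,150,320,250),.066,.09)
fit('tote low',(205,150,320,250),.010,.09)
fit('deck',(205,150,320,250),.011,.02)
fit('empty floor',(205,150,260,250),.004,.0105)
fit('chisel',(350,128,385,230),.010,.05)
print(W[200,215:315:3,2].round(3))
print(W[182,405:440:2,2].round(3))
E
```

```text
bench z -0.0019125776212470802 -0.0007740173866105371
stone 600 [ 0.5631 -0.2584  0.0244] zmed 0.0245 ((564.2123413085938, -259.3928527832031), (40.795494079589844, 100.93485260009766), 61.07706832885742)
other 593 [0.5452 0.0848 0.0313] zmed 0.0312 ((545.8387451171875, 85.0096435546875), (100.18273162841797, 39.622074127197266), 12.97774887084961)
rail 839 [0.5292 0.1578 0.0743] zmed 0.0742 ((528.8341674804688, 154.46072387695312), (189.68710327148438, 109.30205535888672), 13.00412368774414)
tote low 5425 [0.5328 0.151  0.0289] zmed 0.0163 ((527.7006225585938, 158.69183349609375), (191.43936157226562, 214.57310485839844), 13.352560997009277)
deck 3068 [0.5298 0.1592 0.0145] zmed 0.0144 ((523.3243408203125, 157.45306396484375), (181.83837890625, 214.13525390625), 13.546504020690918)
empty floor 708 [0.5118 0.2316 0.0071] zmed 0.007 ((530.5272216796875, 233.23716735839844), (141.53909301757812, 257.9978942871094), 89.25830841064453)
chisel 776 [ 0.5698 -0.1194  0.0198] zmed 0.019 ((577.8926391601562, -118.78994750976562), (234.40228271484375, 27.250038146972656), 5.632847785949707)
[-4.000e-03  1.500e-02  1.500e-02  5.000e-03  6.000e-03  4.000e-03
  9.000e-03  7.000e-03  9.000e-03  1.500e-02  1.900e-02  1.400e-02
  1.200e-02  1.600e-02  6.900e-02  1.331e+00  1.700e-02  1.700e-02
  1.400e-02  1.500e-02  1.700e-02  1.600e-02  1.500e-02  2.900e-02
  3.200e-02  3.700e-02  2.700e-02  2.900e-02  5.000e-03  1.400e-02
 -1.000e-03  3.000e-03 -1.000e-03 -2.000e-03]
[-0.001 -0.002  0.001 -0.005  0.022  0.023  0.022  0.024  0.022  0.026
  0.022  0.027  0.022 -0.003  0.003  0.002  0.002 -0.007]
```

View pics/crop1.png

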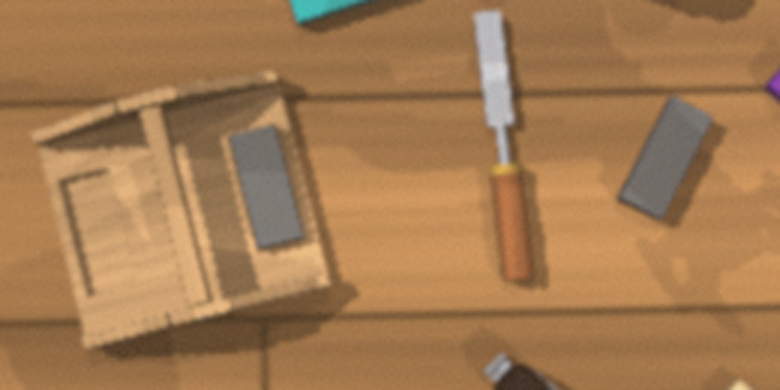

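The crop confirms it: the grey block at crop (665,158) is the stone. The empty recess is at crop (120,230), on the tote's +y (left) side, and the other stone at (267,188) is seated. I'll move over the stone.

Emit:
{"name": "carry_out", "arguments": {
  "plan": [
    [[0.03,0.025,0,0,0,-0.1,1],[0.06,0.05,0,0,0,-0.2,1],[0.09,0.075,0,0,0,-0.3,1],[0.12,0.1,0,0,0,-0.4,1],[0.15,0.127,0,0,0,-0.5,1]]
  ]
}}

```text
time_s: 0.52
eef_pos: [0.4112, -0.3844, 0.2309]
eef_rot: [-0.0, 1.0, -0.018, -0.0]
wrist_force: [0.9, -0.5, -0.0]
opening: 0.999
grasp_force: 0.0
```

Emit:
{"name": "carry_out", "arguments": {
  "plan": [
    [[0.03,0.025,0,0,0,-0.1,1],[0.06,0.05,0,0,0,-0.2,1],[0.09,0.075,0,0,0,-0.3,1],[0.12,0.1,-0.02,0,0,-0.4,1],[0.153,0.126,-0.04,0,0,-0.475,1]]
  ]
}}

```text
time_s: 0.93
eef_pos: [0.5602, -0.2624, 0.1948]
eef_rot: [0.0, 0.968, -0.252, 0.001]
wrist_force: [0.2, -0.6, 0.1]
opening: 1.001
grasp_force: 0.0
```

```bash
cat >> h.py <<'E'
def yaw():
    from scipy.spatial.transform import Rotation as R
    q=get_obs()['eef_rot']; m=R.from_quat(q,scalar_first=True).as_matrix(); return m
E
python3 - <<'E'
from h import *
from scipy.optimize import minimize
c=load('top0'); W=world(c); g=cv2.cvtColor(c['pixels'],cv2.COLOR_RGB2HSV).astype(float)
K=c['camera_matrix']; T=np.linalg.inv(c['cam_to_world'])
def proj(P):
    q=np.c_[P,np.ones(len(P))]@T.T; return np.c_[K[0,0]*q[:,0]/-q[:,2]+K[0,2],K[1,1]*-q[:,1]/-q[:,2]+K[1,2]]
I=cv2.GaussianBlur(g[...,1],(0,0),0.7)   # saturation: stone low, bench high
def box(p,z,L=.1,B=.04):
    a=np.linspace(-1,1,25); x=[];n=[]
    ax=np.array([np.cos(p[2]),np.sin(p[2])]); ay=np.array([-ax[1],ax[0]])
    o=np.array(p[:2])
    return o,ax,ay
def samp(pts,z):
    uv=proj(np.c_[pts,np.full(len(pts),z)]).astype(np.float32)
    return cv2.remap(I.astype(np.float32),uv[None,:,0].copy(),uv[None,:,1].copy(),cv2.INTER_LINEAR)[0]
def cost(p,z):
    o,ax,ay=box(p,z); s=0
    t=np.linspace(-.9,.9,30)
    for d in (-1,1):
        for L,B,X,Y in ((.05,.02,ax,ay),(.02,.05,ay,ax)):
            e=lambda k:o+t[:,None]*L*X+d*(B+k)*Y
            s+=np.sum(samp(e(-.002),z)-samp(e(.002),z))*L
    return s
for n,p0,z in (('stone',[.5637,-.259,np.radians(-28.9)],.025),('other',[.5456,.085,np.radians(13.2)],.032)):
    r=min((minimize(cost,np.array(p0)+np.array(d),args=(z,),method='Nelder-Mead',options=dict(initial_simplex=np.array(p0)+d+np.array([[0,0,0],[.003,0,0],[0,.003,0],[0,0,.04]]))) for d in ([0,0,0],[.001,.001,.01],[-.001,-.001,-.01])),key=lambda r:r.fun)
    print(n,r.x.round(4),np.degrees(r.x[2]).round(2),r.fun)
o=get_obs();print(o['time_s'],o['eef_pos'],yaw().round(3).tolist(),o['q'].round(2))
E
```

```text
stone [ 0.5632 -0.2578 -0.5028] -28.81 -252.7886962890625
other [0.545  0.0849 0.2347] 13.45 -220.61622619628906
0.9333 [ 0.5601567  -0.26244377  0.19484714] [[0.873, -0.488, 0.002], [-0.488, -0.873, -0.002], [0.003, 0.0, -1.0]] [-0.63  0.31  1.53 -0.    1.3   1.45]
```

Emit:
{"name": "carry_out", "arguments": {
  "plan": [
    [[0.0005,0.0017,-0.03,0,0,0,1],[0.0005,0.0017,-0.07,0,0,0,1],[0.0005,0.0017,-0.105,0,0,0,1],[0.0005,0.0017,-0.13,0,0,0,1],[0.0005,0.0017,-0.14,0,0,0,1]]
  ]
}}

```text
time_s: 1.35
eef_pos: [0.5558, -0.2596, 0.0491]
eef_rot: [-0.002, 0.968, -0.25, -0.004]
wrist_force: [0.0, 0.1, -0.4]
opening: 0.998
grasp_force: 0.0
```

Emit:
{"name": "carry_out", "arguments": {
  "plan": [
    [[0,0,-0.015,0,0,0,1],[0,0,-0.03,0,0,0,1],[0,0,-0.04,0,0,0,1],[0,0,-0.044,0,0,0,1],[0,0,-0.044,0,0,0,1]]
  ]
}}

```text
time_s: 1.77
eef_pos: [0.5585, -0.2618, 0.0099]
eef_rot: [-0.0, 0.968, -0.25, -0.001]
wrist_force: [-0.4, 0.2, 0.2]
opening: 1.0
grasp_force: 0.0
```

Emit:
{"name": "carry_out", "arguments": {
  "plan": [
    [[0,0,0,0,0,0,0.6],[0,0,0,0,0,0,0.4],[0,0,0,0,0,0,0.2],[0,0,0,0,0,0,0],[0,0,0,0,0,0,0]]
  ]
}}

```text
time_s: 2.18
eef_pos: [0.5598, -0.2625, 0.0118]
eef_rot: [0.0, 0.968, -0.25, 0.001]
wrist_force: [-0.7, 1.3, 6.8]
opening: 0.453
grasp_force: 62.7
```

Emit:
{"name": "carry_out", "arguments": {
  "plan": [
    [[0,0,0,0,0,0,0],[0,0,0,0,0,0,0],[0,0,0,0,0,0,0],[0,0,0,0,0,0,0],[0,0,0,0,0,0,0]]
  ]
}}

```text
time_s: 2.6
eef_pos: [0.5598, -0.2625, 0.0117]
eef_rot: [0.0, 0.968, -0.25, 0.001]
wrist_force: [0.2, 1.1, 6.4]
opening: 0.449
grasp_force: 62.6
```

Emit:
{"name": "carry_out", "arguments": {
  "plan": [
    [[0,0,0.02,0,0,0,0],[0,0,0.05,0,0,0,0],[0,0,0.09,0,0,0,0],[0,0,0.125,0,0,0,0],[0,0,0.15,0,0,0,0]]
  ]
}}

```text
time_s: 3.02
eef_pos: [0.5594, -0.2624, 0.1636]
eef_rot: [0.001, 0.968, -0.25, 0.001]
wrist_force: [1.1, -0.8, -3.2]
opening: 0.446
grasp_force: 61.7
```

Emit:
{"name": "carry_out", "arguments": {
  "plan": [
    [[0,0.02,0,0,0,0.05,0],[-0.005,0.055,0,0,0,0.12,0],[-0.01,0.09,0,0,0,0.2,0],[-0.013,0.125,0,0,0,0.28,0],[-0.016,0.16,0,0,0,0.36,0]]
  ]
}}

```text
time_s: 3.43
eef_pos: [0.5417, -0.1005, 0.1598]
eef_rot: [-0.0, 0.997, -0.071, -0.001]
wrist_force: [1.4, 0.1, -2.0]
opening: 0.449
grasp_force: 61.6
```

Emit:
{"name": "carry_out", "arguments": {
  "plan": [
    [[-0.003,0.035,0,0,0,0.08,0],[-0.006,0.07,0,0,0,0.16,0],[-0.01,0.105,0,0,0,0.24,0],[-0.013,0.14,0,0,0,0.32,0],[-0.016,0.17,0,0,0,0.377,0]]
  ]
}}

```text
time_s: 3.85
eef_pos: [0.5257, 0.0702, 0.16]
eef_rot: [-0.0, 0.993, 0.118, -0.0]
wrist_force: [1.5, 0.3, -2.5]
opening: 0.447
grasp_force: 61.7
```

Emit:
{"name": "carry_out", "arguments": {
  "plan": [
    [[-0.003,0.035,0,0,0,0,0],[-0.006,0.07,0,0,0,0,0],[-0.01,0.105,0,0,0,0,0],[-0.013,0.14,0,0,0,0,0],[-0.016,0.164,0,0,0,0,0]]
  ]
}}

```text
time_s: 4.27
eef_pos: [0.5096, 0.2347, 0.16]
eef_rot: [-0.0, 0.993, 0.116, -0.0]
wrist_force: [1.2, -0.7, -2.5]
opening: 0.447
grasp_force: 61.7
```

Emit:
{"name": "carry_out", "arguments": {
  "plan": [
    [[0,0,0,0,0,0,0],[0,0,0,0,0,0,0],[0,0,0,0,0,0,0],[0,0,0,0,0,0,0],[0,0,0,0,0,0,0]]
  ]
}}

```text
time_s: 4.68
eef_pos: [0.511, 0.2308, 0.1602]
eef_rot: [0.0, 0.993, 0.115, -0.0]
wrist_force: [-0.7, 0.3, -1.4]
opening: 0.446
grasp_force: 61.7
```

```bash
python3 - <<'E'
from h import *
c=snap('scene','scene1'); snap('top','top1')
m=yaw(); print(m.round(4).tolist(), np.degrees(np.arctan2(m[1,0],m[0,0])), get_obs()['q'].round(2),get_obs()['eef_pos'])
im=c['pixels'][100:260,240:440,::-1]
cv2.imwrite('pics/crop2.png',cv2.resize(im,None,fx=3.7,fy=3.7,interpolation=cv2.INTER_CUBIC))
E
```

```text
[[0.9736, 0.2282, -0.0], [0.2282, -0.9736, -0.0001], [-0.0001, 0.0001, -1.0]] 13.189612390753151 [ 0.21  0.22  1.71 -0.    1.21  1.55] [0.51110203 0.23102799 0.16033491]
```

View pics/crop2.png

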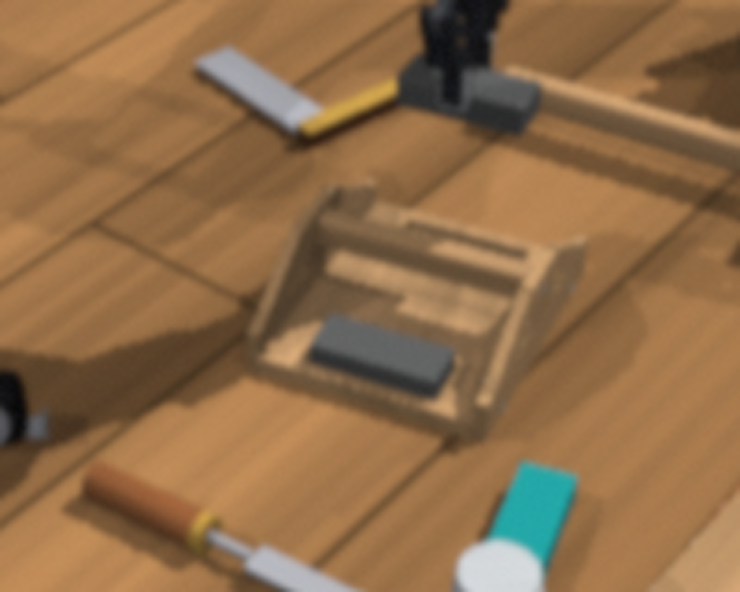

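The stone hangs level in the fingers at crop (470,95). I'll measure its offset in the tool frame and fit the recess more closely by its depth step.

```bash
python3 - <<'E'
from h import *
from scipy.optimize import minimize
sc=load('scene1'); W=world(sc); tp=np.array([.5111,.2310,.1603]); m=yaw()
P=(W-tp)@m   # tool frame
hsv=cv2.cvtColor(sc['pixels'],cv2.COLOR_RGB2HSV)
M=(np.abs(P[...,0])<.08)&(np.abs(P[...,1])<.05)&(P[...,2]>-.03)&(P[...,2]<.04)
Q=P[M]
h=np.histogram(Q[:,2],np.arange(-.03,.042,.004)); print(h)
b=Q[(Q[:,2]>-.016)]
far=b[np.abs(b[:,0])>.02]
for s in (-1,1):
    e=far[far[:,0]*s>0]; print(s,len(e),np.percentile(e[:,0],[1,3,10,90,97,99]).round(4),'y',np.percentile(e[:,1],[3,50,97]).round(4),'z',np.percentile(e[:,2],[3,50,97]).round(4))
# image-based silhouette of bright stone pixels: column extents
# recess fit, top0 depth
W=world(load('top0')); R=W.reshape(-1,3)
def c(p,L=.0515,B=.0215):
    ax=np.array([np.cos(p[2]),np.sin(p[2])]); d=R[:,:2]-p[:2]; x=d@ax; y=d@np.array([-ax[1],ax[0]])
    near=(abs(x)<.066)&(abs(y)<.031)&(R[:,2]<.022)&(R[:,2]>-.005)
    sg=lambda t:1/(1+np.exp(-t/.001))
    ins=sg(L-abs(x))*sg(B-abs(y))
    return np.mean(((R[:,2]-(.0145-.008*ins))**2)[near])
p0=np.array([.5114,.231,.231])
for d in ([0,0,0],[.002,-.001,.01],[-.002,.002,-.01]):
    q=p0+d; r=minimize(c,q,method='Nelder-Mead',options=dict(initial_simplex=q+np.array([[0,0,0],[.003,0,0],[0,.003,0],[0,0,.03]]),xatol=1e-5)); print(r.x.round(4),np.degrees(r.x[2]).round(2),r.fun**.5)
# outline of tote footprint deck sides (y extents) and boards (x extents)
o=np.array([.5287,.158]); a=np.radians(13.2); ax=np.array([np.cos(a),np.sin(a)]); ay=np.array([-ax[1],ax[0]])
d=R[:,:2]-o; x=d@ax; y=d@ay; k=(abs(x)<.1)&(abs(y)<.115)&(R[:,2]>.012)
print('tote x',np.percentile(x[k&(abs(y)<.03)&(R[:,2]>.06)],[.5,1,2,98,99,99.5]).round(4),'y',np.percentile(y[k],[.5,1,2,98,99,99.5]).round(4))
rk=k&(R[:,2]>.068)&(R[:,2]<.08)&(abs(x)<.07); print('rail y',np.percentile(y[rk],[2,50,98]).round(4),np.polyfit(x[rk],y[rk],1).round(4))
E
```

```text
(array([ 21,  16,  17,  39, 215,  44,  53,  32,  53,  49,  19,   1,   0,
         0,   0,   0,   0]), array([-0.03 , -0.026, -0.022, -0.018, -0.014, -0.01 , -0.006, -0.002,
        0.002,  0.006,  0.01 ,  0.014,  0.018,  0.022,  0.026,  0.03 ,
        0.034,  0.038]))
-1 125 [-0.0462 -0.0457 -0.044  -0.0231 -0.0211 -0.0207] y [-0.0093  0.0187  0.0235] z [-0.014  -0.01    0.0099]
1 218 [0.0208 0.0213 0.0243 0.0524 0.0531 0.0536] y [-0.0168  0.0133  0.0232] z [-0.0146 -0.0099  0.0102]
[0.511  0.2321 0.2322] 13.3 0.002943557272422077
[0.5111 0.2321 0.2315] 13.26 0.002943014461173635
[0.511  0.2321 0.2321] 13.3 0.0029435650828263282
tote x [-0.0954 -0.0951 -0.0945  0.0926  0.0936  0.0939] y [-0.1053 -0.1042 -0.1022  0.1033  0.1054  0.1064]
rail y [-0.008   0.0005  0.0092] [0.0049 0.0004]<stdin>:19: RuntimeWarning: overflow encountered in exp
```

```bash
python3 - <<'E'
from h import *
m=yaw(); tp=np.array([.5111,.2310,.1603])
# other stone (scene vs top), tool-aligned axes about recess-nominal (.5456,.085)
for t in ('top0','scene0','scene1'):
    W=world(load(t)); P=(W-np.array([.5454,.085,0]))@m; z=W[...,2]
    k=(abs(P[...,0])<.06)&(abs(P[...,1])<.03)&(z>.0235)&(z<.042)
    Q=P[k]; print(t,len(Q),'x',np.percentile(Q[:,0],[1,3,97,99]).round(4),'y',np.percentile(Q[:,1],[1,3,97,99]).round(4),'mid',np.percentile(Q[:,0],[3,97]).mean().round(4),np.percentile(Q[:,1],[3,97]).mean().round(4))
W=world(load('top1')); P=(W-tp)@m
k=(abs(P[...,0])<.08)&(abs(P[...,1])<.04)&(P[...,2]>-.02)&(P[...,2]<.02)
Q=P[k]; print('top1 held',len(Q)); 
for s in (-1,1):
    e=Q[Q[:,0]*s>.02]
    if len(e): print(s,len(e),np.percentile(e[:,0],[1,3,50,97,99]).round(4),np.percentile(e[:,1],[3,50,97]).round(4))
a=cv2.resize(load('top1')['pixels'][110:240,170:330,::-1],None,fx=4.5,fy=4.5,interpolation=cv2.INTER_CUBIC); cv2.imwrite('pics/crop3.png',a)
E
```

```text
top0 607 x [-0.0489 -0.047   0.0469  0.0486] y [-0.0196 -0.0187  0.0187  0.0195] mid -0.0001 -0.0
scene0 436 x [-0.0474 -0.0453  0.051   0.0518] y [-0.0194 -0.0177  0.0217  0.0226] mid 0.0029 0.002
scene1 438 x [-0.0474 -0.0455  0.0508  0.052 ] y [-0.0199 -0.0183  0.0216  0.0224] mid 0.0026 0.0017
top1 held 56
-1 41 [-0.0481 -0.048  -0.0359 -0.0216 -0.0214] [0.0152 0.0203 0.0211]
```

View pics/crop3.png

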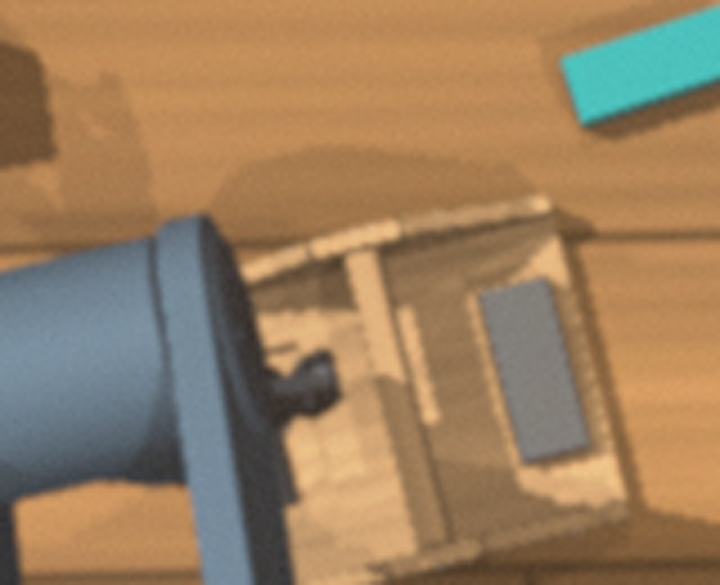

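The stone is hidden under the wrist in this view. Cross-checking the two cameras puts its centre about 1 mm along tool +x. I'll descend to just above the deck with that correction.

Emit:
{"name": "carry_out", "arguments": {
  "plan": [
    [[-0.0009,0.0011,-0.03,0,0,0.002,0],[-0.0009,0.0011,-0.065,0,0,0.002,0],[-0.0009,0.0011,-0.095,0,0,0.002,0],[-0.0009,0.0011,-0.115,0,0,0.002,0],[-0.0009,0.0011,-0.122,0,0,0.002,0]]
  ]
}}

```text
time_s: 5.2
eef_pos: [0.5073, 0.2318, 0.0347]
eef_rot: [0.0, 0.993, 0.116, -0.003]
wrist_force: [-1.4, 0.8, -2.2]
opening: 0.446
grasp_force: 61.6
```

Emit:
{"name": "carry_out", "arguments": {
  "plan": [
    [[0,0,-0.001,0,0,0,0],[0,0,-0.002,0,0,0,0],[0,0,-0.004,0,0,0,0],[0,0,-0.005,0,0,0,0],[0,0,-0.005,0,0,0,0]]
  ]
}}

```text
time_s: 5.62
eef_pos: [0.5108, 0.2333, 0.0345]
eef_rot: [-0.0, 0.993, 0.117, 0.001]
wrist_force: [0.0, 0.7, -2.9]
opening: 0.448
grasp_force: 61.6
```

```bash
python3 - <<'E'
from h import *
c=snap('scene','scene2'); m=yaw(); o=get_obs(); print(np.degrees(np.arctan2(m[1,0],m[0,0])),m[2].round(4),o['eef_pos'],o['wrist_force'])
im=c['pixels'][125:235,290:420,::-1]
cv2.imwrite('pics/crop4.png',cv2.resize(im,None,fx=5.4,fy=5.4,interpolation=cv2.INTER_CUBIC))
E
```

```text
13.40121667284439 [ 0.0018  0.     -1.    ] [0.51066352 0.23330775 0.0343951 ] [ 0.77094173 -0.48020525 -2.84301397]
```

View pics/crop4.png

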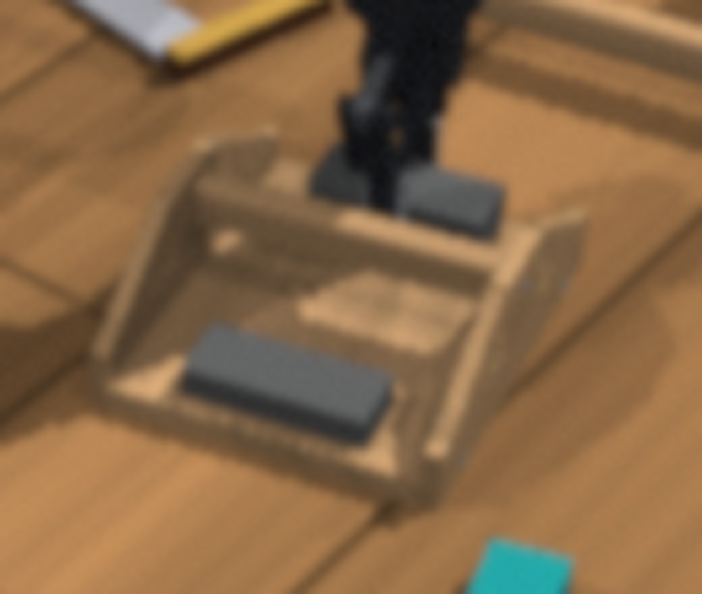

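The stone is just above the recess, partly behind the rail at crop (430,195). I'll check where it sits relative to the other stone in this same view.

```bash
python3 - <<'E'
from h import *
a=np.radians(13.25); m=np.array([[np.cos(a),np.sin(a),0],[np.sin(a),-np.cos(a),0],[0,0,-1.]])
W=world(load('scene2')); hs=cv2.cvtColor(load('scene2')['pixels'],cv2.COLOR_RGB2HSV)
P=(W-np.array([.5107,.2333,0]))@m; z=W[...,2]
for n,y0,z0,z1 in (('held',0,.033,.056),('other',.15,.024,.040)):
    k=(abs(P[...,0])<.07)&(abs(P[...,1]-y0)<.035)&(z>z0)&(z<z1)&(hs[...,1]<90)
    Q=P[k]; print(n,len(Q),'x',np.percentile(Q[:,0],[0,1,3,97,99,100]).round(4),'y',np.percentile(Q[:,1],[1,3,50,97,99]).round(4),'z',np.percentile(-Q[:,2],[50,90,97]).round(4))
    t=Q[(-Q[:,2]>z1-.016+(-.0 if n=='other' else .006))&(Q[:,0]>.03)]
    print('  far-end top y',len(t),np.percentile(t[:,1],[3,50,97]).round(4))
    u=Q[Q[:,0]>0]; print('  x end per y-slab',[(np.percentile(u[abs(u[:,1]-y0-d)<.006][:,0],98).round(4),(abs(u[:,1]-y0-d)<.006).sum()) for d in(-.012,0,.012)])
E
```

```text
held 298 x [-0.0446 -0.0431 -0.0414  0.0526  0.0533  0.0535] y [-0.0199 -0.0181  0.0127  0.0273  0.0334] z [0.0465 0.0497 0.0523]
  far-end top y 57 [-0.0147  0.0036  0.0215]
  x end per y-slab [(np.float64(0.0522), np.int64(44)), (np.float64(0.0528), np.int64(46)), (np.float64(0.0535), np.int64(46))]
other 431 x [-0.0493 -0.0475 -0.0451  0.05    0.0519  0.0526] y [0.1313 0.1335 0.1564 0.1741 0.1752] z [0.0309 0.0334 0.0344]
  far-end top y 101 [0.1338 0.1561 0.1739]
  x end per y-slab [(np.float64(0.051), np.int64(53)), (np.float64(0.0517), np.int64(57)), (np.float64(0.0522), np.int64(60))]
```

Emit:
{"name": "carry_out", "arguments": {
  "plan": [
    [[-0.0008,-0.0007,0,0,0,-0.002,0],[-0.0008,-0.0007,-0.001,0,0,-0.002,0],[-0.0008,-0.0007,-0.002,0,0,-0.002,0],[-0.0008,-0.0007,-0.004,0,0,-0.002,0],[-0.0008,-0.0007,-0.006,0,0,-0.002,0]]
  ]
}}

```text
time_s: 6.08
eef_pos: [0.5091, 0.2324, 0.0272]
eef_rot: [-0.0, 0.993, 0.116, 0.0]
wrist_force: [0.2, 0.2, -4.4]
opening: 0.454
grasp_force: 61.6
```

Emit:
{"name": "carry_out", "arguments": {
  "plan": [
    [[0,0,-0.001,0,0,0,0],[0,0,-0.002,0,0,0,0],[0,0,-0.002,0,0,0,0],[0,0,-0.003,0,0,0,0],[0,0,-0.003,0,0,0,0]]
  ]
}}

```text
time_s: 6.5
eef_pos: [0.5091, 0.2324, 0.0242]
eef_rot: [-0.0, 0.993, 0.116, -0.0]
wrist_force: [0.4, 0.2, -3.1]
opening: 0.449
grasp_force: 61.6
```

No contact force with the stone's underside already below deck level, so it's entering the recess.

Emit:
{"name": "carry_out", "arguments": {
  "plan": [
    [[0.0003,0,-0.001,0,0,0,0],[0.0005,0,-0.002,0,0,0,0],[0.0005,0,-0.003,0,0,0,0],[0.0005,0,-0.004,0,0,0,0],[0.0005,0,-0.004,0,0,0,0]]
  ]
}}

```text
time_s: 6.92
eef_pos: [0.5094, 0.2324, 0.0201]
eef_rot: [0.0, 0.993, 0.116, -0.0]
wrist_force: [-0.5, 0.2, -2.7]
opening: 0.448
grasp_force: 61.7
```

Emit:
{"name": "carry_out", "arguments": {
  "plan": [
    [[0,0,-0.0005,0,0,0,0],[0,0,-0.001,0,0,0,0],[0,0,-0.0015,0,0,0,0],[0,0,-0.002,0,0,0,0],[0,0,-0.002,0,0,0,0]]
  ]
}}

```text
time_s: 7.33
eef_pos: [0.5096, 0.2324, 0.0187]
eef_rot: [0.0, 0.993, 0.116, -0.0]
wrist_force: [-2.1, -1.1, 2.6]
opening: 0.448
grasp_force: 62.3
```

Bottomed at exactly the predicted height of 0.0187. I'll release it and rise.

Emit:
{"name": "carry_out", "arguments": {
  "plan": [
    [[0,0,0,0,0,0,0.5],[0,0,0,0,0,0,0.55],[0,0,0,0,0,0,0.6],[0,0,0,0,0,0,0.65],[0,0,0,0,0,0,0.65]]
  ]
}}

```text
time_s: 7.75
eef_pos: [0.5098, 0.2325, 0.0184]
eef_rot: [-0.0, 0.993, 0.116, 0.0]
wrist_force: [-0.8, 0.1, -0.1]
opening: 0.652
grasp_force: 0.0
```

Emit:
{"name": "carry_out", "arguments": {
  "plan": [
    [[0,0,0.003,0,0,0,0.65],[0,0,0.01,0,0,0,0.65],[0,0,0.025,0,0,0,0.65],[0,0,0.05,0,0,0,0.65],[0,0,0.09,0,0,0,0.65]]
  ]
}}

```text
time_s: 8.17
eef_pos: [0.5068, 0.2317, 0.1064]
eef_rot: [0.0, 0.993, 0.116, -0.003]
wrist_force: [0.7, 0.7, 0.6]
opening: 0.651
grasp_force: 0.0
```

Emit:
{"name": "carry_out", "arguments": {
  "plan": [
    [[0,0,0.03,0,0,0,0.65],[0,0,0.06,0,0,0,0.65],[0.01,-0.03,0.06,0,0,0,0.65],[0.015,-0.055,0.06,0,0,0,0.65],[0.018,-0.073,0.06,0,0,0,0.65]]
  ]
}}

```text
time_s: 8.58
eef_pos: [0.5287, 0.1581, 0.1702]
eef_rot: [0.0, 0.993, 0.116, 0.001]
wrist_force: [-0.1, -0.1, -0.2]
opening: 0.651
grasp_force: 0.0
```

```bash
python3 - <<'E'
from h import *
c=snap('scene','scene3'); t=snap('top','top3'); o=get_obs(); print(o['time_s'],o['eef_pos'],o['wrist_force'],o['opening'])
a=np.radians(13.25); m=np.array([[np.cos(a),np.sin(a),0],[np.sin(a),-np.cos(a),0],[0,0,-1.]])
W=world(c); hs=cv2.cvtColor(c['pixels'],cv2.COLOR_RGB2HSV); P=(W-np.array([.5454,.085,0]))@m; z=W[...,2]
for n,y0 in (('placed',-.15),('other',0)):
    k=(abs(P[...,0])<.06)&(abs(P[...,1]-y0)<.03)&(z>.024)&(z<.04)&(hs[...,1]<90); Q=P[k]
    print(n,len(Q),np.percentile(Q[:,0],[1,3,97,99]).round(4),np.percentile(Q[:,1],[1,3,97,99]).round(4),np.median(z[k&(abs(P[...,1]-y0)<.013)]).round(4))
im=c['pixels'][105:235,280:420,::-1]
cv2.imwrite('pics/crop5.png',cv2.resize(im,None,fx=4.6,fy=4.6,interpolation=cv2.INTER_CUBIC))
E
```

```text
8.6833 [0.52842475 0.15718829 0.1693323 ] [0.38415897 0.45585949 0.18480897] 0.6481436168309695
placed 240 [-0.0463 -0.0435  0.0505  0.052 ] [-0.1701 -0.1681 -0.135  -0.134 ] 0.0313
other 433 [-0.0462 -0.0447  0.0508  0.0516] [-0.0204 -0.018   0.0219  0.0228] 0.0316
```

View pics/crop5.png

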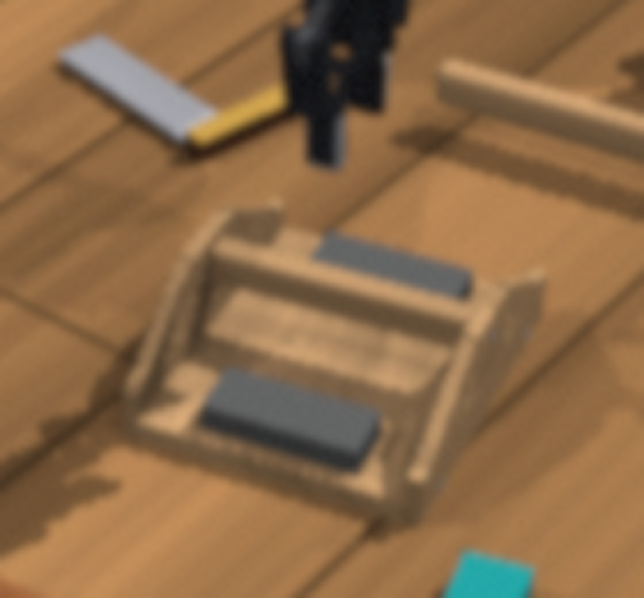

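Both stones are seated at the same height (placed at crop (395,268), other at (290,420)). Next I'll grip the rail at its middle.

Emit:
{"name": "carry_out", "arguments": {
  "plan": [
    [[0.0003,0.0013,-0.025,0,0,0,0.65],[0.0003,0.0013,-0.055,0,0,0,0.65],[0.0003,0.0013,-0.085,0,0,0,0.65],[0.0003,0.0013,-0.11,0,0,0,0.65],[0.0003,0.0013,-0.124,0,0,0,0.65]]
  ]
}}

```text
time_s: 9.1
eef_pos: [0.5256, 0.1614, 0.0415]
eef_rot: [-0.0, 0.993, 0.116, -0.002]
wrist_force: [-0.4, -0.8, 0.5]
opening: 0.654
grasp_force: 0.0
```

Emit:
{"name": "carry_out", "arguments": {
  "plan": [
    [[0,0,0,0,0,0,0.65],[0,0,0,0,0,0,0.65],[0,0,0,0,0,0,0.5],[0,0,0,0,0,0,0.4],[0,0,0,0,0,0,0.3]]
  ]
}}

```text
time_s: 9.52
eef_pos: [0.5291, 0.161, 0.0459]
eef_rot: [0.0, 0.993, 0.116, 0.001]
wrist_force: [0.2, -1.0, 0.0]
opening: 0.302
grasp_force: 0.0
```

Emit:
{"name": "carry_out", "arguments": {
  "plan": [
    [[0,0,0,0,0,0,0.26],[0,0,0,0,0,0,0.22],[0,0,0,0,0,0,0.15],[0,0,0,0,0,0,0],[0,0,0,0,0,0,0]]
  ]
}}

```text
time_s: 9.93
eef_pos: [0.5289, 0.1603, 0.0455]
eef_rot: [0.0, 0.993, 0.116, 0.001]
wrist_force: [-1.3, -3.3, 6.0]
opening: 0.204
grasp_force: 59.9
```

Emit:
{"name": "carry_out", "arguments": {
  "plan": [
    [[0,0,0,0,0,0,0],[0,0,0,0,0,0,0],[0,0,0,0,0,0,0],[0,0,0,0,0,0,0],[0,0,0,0,0,0,0]]
  ]
}}

```text
time_s: 10.35
eef_pos: [0.5289, 0.1603, 0.0455]
eef_rot: [0.0, 0.993, 0.116, 0.001]
wrist_force: [-1.3, -2.7, 6.1]
opening: 0.201
grasp_force: 59.9
```

Gripped. I'll lift gently, about 10 cm.

Emit:
{"name": "carry_out", "arguments": {
  "plan": [
    [[0,0,0.001,0,0,0,0],[0,0,0.003,0,0,0,0],[0,0,0.006,0,0,0,0],[0,0,0.01,0,0,0,0],[0,0,0.014,0,0,0,0]]
  ]
}}

```text
time_s: 10.77
eef_pos: [0.5269, 0.1608, 0.0578]
eef_rot: [-0.0, 0.993, 0.116, -0.001]
wrist_force: [-0.1, 0.0, -8.8]
opening: 0.202
grasp_force: 58.7
```

Emit:
{"name": "carry_out", "arguments": {
  "plan": [
    [[0,0,0.006,0,0,0,0],[0,0,0.013,0,0,0,0],[0,0,0.02,0,0,0,0],[0,0,0.028,0,0,0,0],[0,0,0.036,0,0,0,0]]
  ]
}}

```text
time_s: 11.18
eef_pos: [0.528, 0.1608, 0.0954]
eef_rot: [0.0, 0.993, 0.116, 0.0]
wrist_force: [-0.1, -0.3, -8.4]
opening: 0.203
grasp_force: 58.7
```

Emit:
{"name": "carry_out", "arguments": {
  "plan": [
    [[0,0,0.008,0,0,0,0],[0,0,0.016,0,0,0,0],[0,0,0.024,0,0,0,0],[0,0,0.032,0,0,0,0],[0,0,0.039,0,0,0,0]]
  ]
}}

```text
time_s: 11.6
eef_pos: [0.528, 0.1607, 0.1343]
eef_rot: [0.0, 0.993, 0.116, 0.0]
wrist_force: [0.1, 0.2, -9.1]
opening: 0.198
grasp_force: 58.7
```

Emit:
{"name": "carry_out", "arguments": {
  "plan": [
    [[0,0,0.005,0,0,0,0],[0,0,0.009,0,0,0,0],[0,0,0.012,0,0,0,0],[0,0,0.014,0,0,0,0],[0,0,0.015,0,0,0,0]]
  ]
}}

```text
time_s: 12.02
eef_pos: [0.5279, 0.1607, 0.1484]
eef_rot: [-0.0, 0.993, 0.116, -0.0]
wrist_force: [-0.3, 0.8, -8.2]
opening: 0.2
grasp_force: 58.7
```

Emit:
{"name": "carry_out", "arguments": {
  "plan": [
    [[0,0,0,0,0,0,0],[0,0,0,0,0,0,0],[0,0,0,0,0,0,0],[0,0,0,0,0,0,0],[0,0,0,0,0,0,0]]
  ]
}}

```text
time_s: 12.43
eef_pos: [0.5278, 0.1607, 0.1481]
eef_rot: [-0.0, 0.993, 0.116, -0.0]
wrist_force: [0.2, -0.4, -9.4]
opening: 0.2
grasp_force: 58.7
```

Emit:
{"name": "carry_out", "arguments": {
  "plan": [
    [[0,0,0,0,0,0,0],[0,0,0,0,0,0,0],[0,0,0,0,0,0,0],[0,0,0,0,0,0,0],[0,0,0,0,0,0,0]]
  ]
}}

```text
time_s: 12.85
eef_pos: [0.5279, 0.1607, 0.1484]
eef_rot: [-0.0, 0.993, 0.116, 0.0]
wrist_force: [-0.5, -0.2, -8.4]
opening: 0.202
grasp_force: 58.7
```

```bash
python3 - <<'E'
from h import *
c=snap('scene','scene4'); o=get_obs(); print(o['time_s'],o['eef_pos'],o['wrist_force'],o['torque'],abs(o['dq']).max())
cv2.imwrite('pics/s4.png',cv2.resize(c['pixels'][60:260,200:460,::-1],None,fx=3,fy=3,interpolation=cv2.INTER_CUBIC))
a=np.radians(13.25); m=np.array([[np.cos(a),np.sin(a),0],[np.sin(a),-np.cos(a),0],[0,0,-1.]])
W=world(c); hs=cv2.cvtColor(c['pixels'],cv2.COLOR_RGB2HSV); P=(W-np.array([.546,.087,0]))@m; z=W[...,2]
for y0 in (-.15,0):
    k=(abs(P[...,0])<.05)&(abs(P[...,1]-y0)<.016)&(z>.115)&(z<.15)&(hs[...,1]<90)
    print(k.sum(),np.median(z[k]),np.c_[P[k][:,:1],np.ones(k.sum())].shape, np.polyfit(P[k][:,0],z[k],1))
E
```

```text
12.9 [0.52793782 0.16072694 0.14836495] [ 0.52249798 -0.17066382 -8.32493364] [-0.06819182  0.02268088 -0.01266421] 0.0009715581226641535
112 0.13418252566164085 (112, 2) [-0.02239368  0.13455764]
322 0.13418847804707434 (322, 2) [-0.0338752   0.13375107]
```

View pics/s4.png

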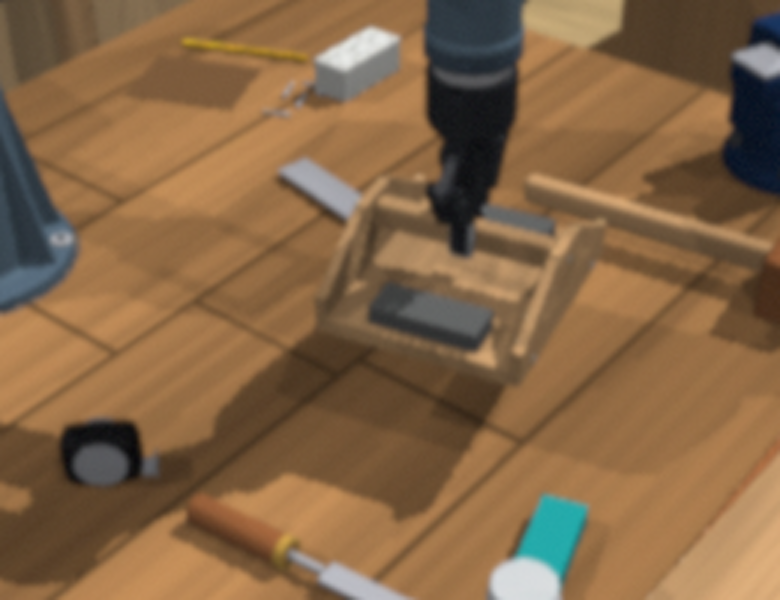

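The tote hangs level at about 0.10 m with both stones seated (crop (430,315) and (518,218)). It's steady, and nothing in view looks disturbed.

```bash
python3 -c "from bench import hand_in; print(hand_in())"
```

```text
the job is handed in; nothing more can be done
None
```

The job is handed in, with no verdict returned: the stone sits in its recess at the same height as the other one, and the tote is held steady by the middle of its rail about 10 cm up, tilted by about 0.03 rad at most.

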